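# Open the squeeze-and-turn safety jar

### The job

Take the safety cap off the amber jar: squeeze its two side tabs in, keep them squeezed while you turn the cap anticlockwise until you feel it come up against its stop, then lift it off and stand it the right way up in the middle of the grey rest tray. Go gently: never force the cap against the jar, neither sideways, nor at the stop, nor by pulling while it is still caught.

Things in the scene. Friction and masses are not known exactly. Their poses are not given: they have to be found in the camera images.
- jar: Squat amber jar, 82 mm across, bolted down in an aluminium holder (square foot 104 mm); it does not move. Origin: centre of the foot's underside on the bench; z up. On its shoulder (height 80 mm) a white lock ring, 66 mm across, carries a pair of small posts (up to height 88 mm) on its +y and on its -y side. Cap and jar must never press on each other with more than 40 N.
- cap: White safety cap on the jar, about 90 g, 42 mm across and 42 mm high with its two tabs. Origin: centre of its underside (height 82 mm while on the jar); z up. At the start its x axis is along the jar's x. It opens anticlockwise seen from above (positive yaw), is nearly free to turn up to its end stop, with about 1 mm of sideways play on the neck.
- cap_grip (a point): Centre between the two tabs on the cap's axis, 31 mm above the underside: where to squeeze, from above, fingers closing along the cap's y. The tabs are grey upright flat plates at the +y and -y sides, 20 mm wide (along x), 21 to 42 mm above the underside, outer faces 59 mm apart; the cap's top between them is 30 mm above the underside. It moves with the cap.
- tab_tooth (a point): Foot of the tooth below the +y tab (the -y tab has one too), 27 mm from the axis at the cap's underside. Each tab springs straight inward by up to 5 mm, pushing back with 3 N at rest and 10.5 N fully in. The tooth stands between two posts of the lock ring and blocks turning until its tab is in by more than 3 mm: keep both tabs fully in while turning (this point goes in with the tab).
- neck_top (a point): Centre of the jar's mouth under the cap, 104 mm above the bench. Hidden inside, two lugs of the cap are caught under the neck's flange (1.5 mm of up-and-down play); they come free only in the last 5 degrees before an end stop. That stop is springy (0.12 N m per degree), so it can be felt; where it lies differs from jar to jar and is not measured: after 30 to 84 degrees of turn.
- rest_tray: Square grey tray, 110 x 110 mm, 12 mm high, fixed; floor 5 mm thick, inside 100 x 100 mm. Origin: centre of its underside on the bench; z up.
Things that resemble listed ones, but are neither listed nor needed, are in the scene too. Leave any pink look-alike of the cap alone.

How it is judged:
On the way, in this order (a step that is already met when the one before it is completed fails the run):
1. the cap is turned well open while still seated on the neck (angle between the x axis of cap and the x axis of jar, either way round above 0.35 rad and z of cap in the frame of jar below 0.09 m), for 0.1 s.
2. the cap is lifted off the jar (z of cap in the frame of jar above 0.115 m), for 0.1 s.
At the end, for the whole second after the job is handed in: The cap stands upright (within 6 degrees) on the floor of the rest tray, its axis within 30 mm of the tray's centre along each side, released and at rest (x of cap in the frame of rest_tray between -0.03 and 0.03 m and y of cap in the frame of rest_tray between -0.03 and 0.03 m and z of cap in the frame of rest_tray below 0.009 m and angle between cap's own z axis and vertical below 0.1 rad and linear speed of cap below 0.02 m/s); the robot touches nothing.
It fails at once if the cap is forced against the jar (more than 40 N between them) (contact force between cap and jar above 40 N).
It also fails if it takes over 72 s, if anything falls off the work surface, if the arm or the gripper's body presses on something with over 40 N, if the wrist force passes 120 N, or if a joint passes its speed limit or range.

### The arm

A 7-joint arm with a two-finger parallel gripper is mounted at the origin on a cart in front of the work surface, level with it; the furniture and walls round the work are solid. World frame = base frame: x ahead of the robot, y to its left, z up, the work surface at z = 0. Lengths are in m, angles in rad, forces in N, time in s.
With the tool pointing down it reaches from about 0.425 to 0.875 m from the base axis. Payload 8.4 kg.
Tool frame: the origin (TCP) lies on the centre line of the jaws, within the pads' length; the fingertips stand 22 mm ahead of it and the grasp point (between the pads) lies 3 mm ahead of it (manip.tcp_to_tips is the distance from the TCP to the fingertips, in m); x points along the fingers, y is the direction in which the jaws open and shut, and the axes are right-handed (so a half turn about x gives the same grasp; the last joint's range is limited). The gripper opens to 85 mm and grips with 20 to 120 N. Pads are 22 mm wide; open, the fingers measure 114 mm over their backs; the gripper's body (76 mm by 85 mm) begins 54 mm behind the grasp point. The pads swing forward as they close: fully open they stand 13 mm farther back than shut.
Start: joints at [-1.33, 0.333, 0.04, 1.465, -0.013, 1.343, -0.059], TCP at [0.217, 0.613, 0.253] pointing down, gripper open.
Joint ranges: [-2.58, 2.58], [-0.38, 2.09], [-1.3, 1.39], [0.25, 2.4], [-1.5, 4.64], [0.08, 2.09], [-2.65, 2.65]. Speed limits (rad/s): [2.22, 2.22, 2.79, 2.79, 3.14, 3.14, 3.14].

### API

Orientations are given as a rotation vector (axis times angle).
In Python, from plant import manip, imaging gives the robot as it stands. The module is installed in compiled form; this text tells all that it offers. Calls block until the motion is done:
- manip.reach(position, orientation): joint-space move of the TCP to a pose.
- manip.move_l(position, orientation=None, v=0.15, f_stop=None): straight line of the TCP; orientation=None keeps the orientation; v is the mean speed in m/s. With f_stop (N) it stops when the force on the tool has changed by that much, and returns True; else False.
- manip.goto_joints(angles): joint-space move.
- manip.gripper_to(opening, grasp_force=None): opening from 0.0 (shut) to 1.0 (fully open); grasp_force is the grip in N (None keeps the last); returns when the fingers have stopped.
- manip.hold(seconds).
- manip.ik(position, orientation): joint angles nearest the present ones, or None.
- manip.observe(): the state.
- imaging.read_camera(name): name is "side" or "top" or "wrist"; returns a dict with "frame" (420x560x3 uint8, red, green, blue), "camera_matrix" (3x3 intrinsics, pixels), "extrinsics" (4x4, takes a point from camera to world coordinates). Camera axes: x right, y up, looking along -z (the intrinsics and any distortion apply to the point x, -y, -z); pixel columns grow to the right and rows downward; lengths in m; the calibration is good to about 2 mm. The wrist camera is an equidistant fisheye: a pixel r from the principal point sees the ray r / f radians off the axis. A picture is of the moment at which its call begins. There is no depth.
A pose or a line that the arm cannot do raises manip.IKError and nothing moves.
- manip.sign_off(): hands the job in, once; it reports no verdict.
The state is a dict: "time_s": time; "q": joint angles; "joint_vel": joint speeds; "effort": joint torques, N m; "ee_pos": TCP position; "ee_rot": TCP orientation; "ft_force": force on the tool from outside, world axes, zero at the start; "ft_torque": the same for the moment, N m; "opening": opening from 0.0 (shut) to 1.0 (fully open).
Only numpy, scipy, OpenCV 4.12 (cv2) and the standard library are available. Lean on these libraries where they do the work, as an engineer would, in place of code of your own. Each camera call takes 0.05 s, during which the arm holds its last target.

## Working session

There is one attempt and no reset: what is moved stays moved. The work goes in short steps, each a Python script; the robot and the scene stay as the last script left them, time stands still between calls to the robot, and variables do not carry over. Pictures are saved under pics/ and viewed, and the job is handed in when it is done.

```bash
mkdir -p pics; ls; python3 - <<'E'
from plant import manip, imaging
import cv2
for n in ["side","top","wrist"]:
    r=imaging.read_camera(n); cv2.imwrite(f"pics/{n}0.png",r["frame"][:,:,::-1]); print(n,r["camera_matrix"].tolist(),r["extrinsics"].round(4).tolist(),[k for k in r])
print(manip.observe(), manip.tcp_to_tips)
E
```

```text
pics
side [[489.9007099559959, 0.0, 279.5710881654724], [0.0, 489.9007099559959, 207.2905342890262], [0.0, 0.0, 1.0]] [[-0.9616, -0.172, 0.214, 0.7411], [0.2742, -0.6421, 0.7159, 0.7516], [0.0143, 0.747, 0.6646, 0.722], [0.0, 0.0, 0.0, 1.0]] ['frame', 'camera_matrix', 'extrinsics']
top [[506.52961671608597, 0.0, 270.3997174991114], [0.0, 506.52961671608597, 209.8800287445921], [0.0, 0.0, 1.0]] [[-0.0157, 0.9991, -0.0395, 0.4797], [-0.9999, -0.0157, -0.0005, 0.0536], [-0.0011, 0.0395, 0.9992, 1.2302], [0.0, 0.0, 0.0, 1.0]] ['frame', 'camera_matrix', 'extrinsics']
wrist [[325.19226210127806, 0.0, 280.6770040753454], [0.0, 325.19226210127806, 206.07695097022122], [0.0, 0.0, 1.0]] [[0.3335, -0.9032, -0.2703, 0.1474], [0.9427, 0.3189, 0.0975, 0.6374], [-0.0019, -0.2874, 0.9578, 0.3731], [0.0, 0.0, 0.0, 1.0]] ['frame', 'camera_matrix', 'extrinsics']
{'time_s': 0.15, 'q': array([-1.3301874 ,  0.33376412,  0.03987755,  1.46605756, -0.01341594,
        1.34330234, -0.05847623]), 'joint_vel': array([-0.00043555,  0.00063558,  0.0002468 , -0.00147245, -0.00036851,
        0.00069037,  0.00015139]), 'effort': array([ 1.91670551e-03, -6.59051585e+01,  1.36748135e+00, -4.05869365e+01,
        1.71227107e-02,  9.76958836e-03, -4.31457136e-05]), 'ee_pos': array([0.21655629, 0.61252001, 0.25262076]), 'ee_rot': array([ 0.26566555,  1.55444506, -0.26764781]), 'ft_force': array([-0.53423144,  0.01021789,  0.52144173]), 'ft_torque': array([ 0.03868872, -0.00690595, -0.03885304]), 'opening': 0.9967187909250076} 0.022
```

View pics/side0.png

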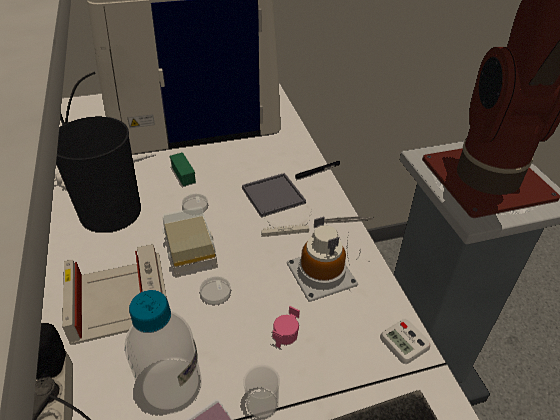

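View pics/top0.png

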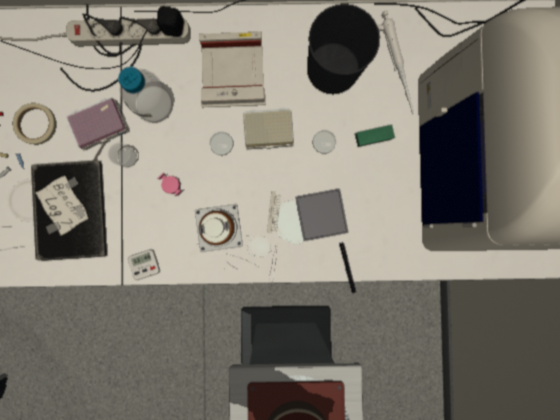

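View pics/wrist0.png

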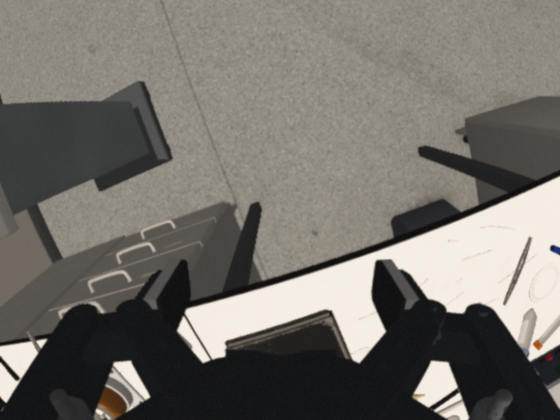

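The side view shows the jar at about (322,262), the tray at about (273,195) and the pink look-alike at (286,329). In the top view the jar is at (218,228) and the tray at (322,215). I'll zoom in on these.

```bash
python3 - <<'E'
import cv2
t=cv2.imread("pics/top0.png");s=cv2.imread("pics/side0.png")
cv2.imwrite("pics/top0z.png",cv2.resize(t[180:280,180:360],None,fx=4.4,fy=4.4,interpolation=cv2.INTER_CUBIC))
cv2.imwrite("pics/side0z.png",cv2.resize(s[160:310,230:390],None,fx=4,fy=4,interpolation=cv2.INTER_CUBIC))
E
```

```text
(no output)
```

View pics/top0z.png

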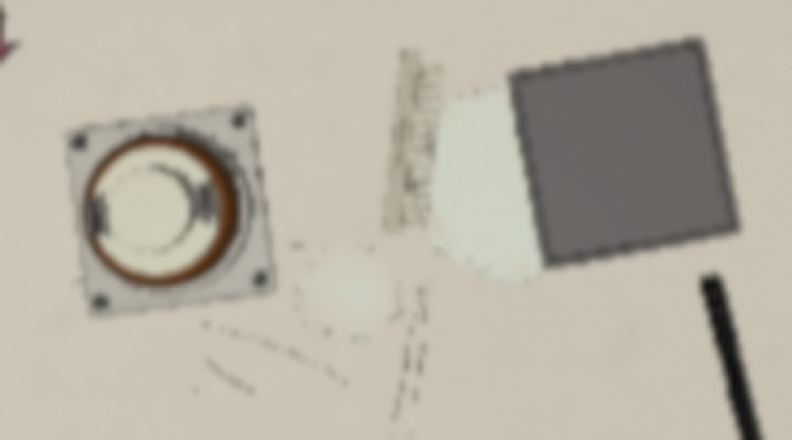

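View pics/side0z.png

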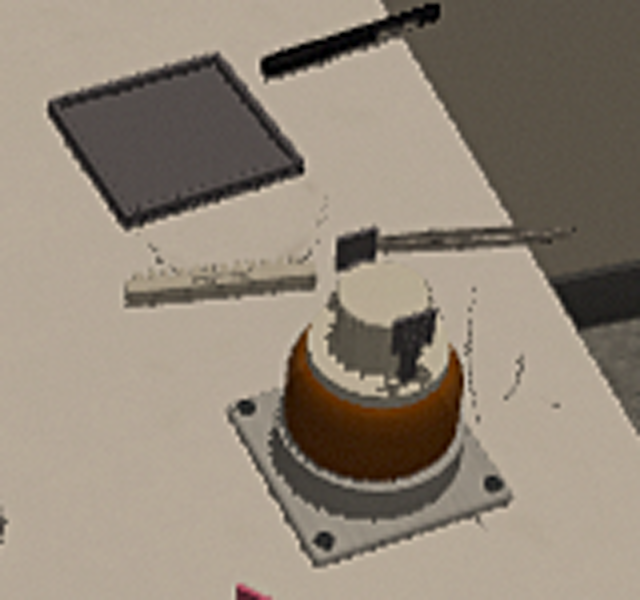

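The top zoom shows the jar foot with corners at about (68,130), (250,105), (275,292) and (92,318), and the tabs at (97,215) and (203,200). The tray corners are at (512,73), (700,38), (740,230) and (547,268). The tabs stand nearly along world y. Next I'll triangulate.

```bash
cat > h.py <<'E'
import numpy as np, cv2
from scipy.spatial.transform import Rotation as R
from plant import manip, imaging
def ray(cam,uv,fish=False):
    K,E=cam["camera_matrix"],cam["extrinsics"]
    x=(uv[0]-K[0,2])/K[0,0]; y=(uv[1]-K[1,2])/K[1,1]
    if fish:
        t=np.hypot(x,y); d=np.array([np.sin(t)*x/t,np.sin(t)*y/t,np.cos(t)])
    else: d=np.array([x,y,1.])
    d=np.array([d[0],-d[1],-d[2]]); d/=np.linalg.norm(d)
    return E[:3,3],E[:3,:3]@d
def atz(cam,uv,z,fish=False):
    o,d=ray(cam,uv,fish); return o+d*(z-o[2])/d[2]
def tri(*rays):
    A=0;b=0
    for o,d in rays:
        P=np.eye(3)-np.outer(d,d);A=A+P;b=b+P@o
    p=np.linalg.solve(A,b)
    return p,[np.linalg.norm((np.eye(3)-np.outer(d,d))@(p-o)) for o,d in rays]
def proj(cam,p,fish=False):
    K,E=cam["camera_matrix"],cam["extrinsics"]
    c=E[:3,:3].T@(np.asarray(p)-E[:3,3]); x,y,z=c[0],-c[1],-c[2]
    if fish:
        r=np.hypot(x,y);t=np.arctan2(r,z);x,y=t*x/r,t*y/r
    else: x,y=x/z,y/z
    return np.array([K[0,0]*x+K[0,2],K[1,1]*y+K[1,2]])
def snap(n,f):
    c=imaging.read_camera(n); cv2.imwrite(f"pics/{f}.png",c["frame"][:,:,::-1]); np.savez(f"pics/{f}.npz",**c); return c
E
python3 - <<'E'
from h import *
np.set_printoptions(precision=4,suppress=True)
t=snap("top","top1");s=snap("side","side1")
zt=lambda a:((a[0]+.5)/4.4-.5+180,(a[1]+.5)/4.4-.5+180)
zs=lambda a:((a[0]+.5)/4-.5+230,(a[1]+.5)/4-.5+160)
# foot corners: top left,tr,br,bl ; side: tl(=... )
ft=[(68,130),(250,105),(275,292),(92,318)]
tt=[(512,73),(700,38),(740,230),(547,268)]
print("foot@8mm",[atz(t,zt(a),.008) for a in ft])
print("tray@12mm",[atz(t,zt(a),.012) for a in tt])
# side foot corners: left (230,412)=far-?; bottom(318,563); right(511,494)
ss=[(230,412),(318,563),(511,494)]
print("side foot@8",[atz(s,zs(a),.008) for a in ss])
st=[(50,105),(217,55),(302,165),(127,225)]
print("side tray@12",[atz(s,zs(a),.012) for a in st])
print("tabs top@124",atz(t,zt((97,215)),.124),atz(t,zt((203,200)),.124))
# side: tab tops: far tab top-center(357,236), near tab (414,315)
print("tabs side@124",atz(s,zs((357,236)),.124),atz(s,zs((414,316)),.124))
print("tri tray", [tri(ray(t,zt(tt[i])),ray(s,zs(st[j]))) for i,j in [(0,3),(1,0)]][0:0])
E
```

```text
foot@8mm [array([0.5325, 0.2362, 0.008 ]), array([0.5447, 0.1361, 0.008 ]), array([0.442 , 0.1237, 0.008 ]), array([0.4294, 0.224 , 0.008 ])]
tray@12mm [array([ 0.5598, -0.0079,  0.012 ]), array([ 0.5774, -0.1112,  0.012 ]), array([ 0.4719, -0.1308,  0.012 ]), array([ 0.4529, -0.0251,  0.012 ])]
side foot@8 [array([0.5414, 0.1422, 0.008 ]), array([0.529, 0.24 , 0.008]), array([0.4289, 0.2258, 0.008 ])]
side tray@12 [array([ 0.575 , -0.1062,  0.012 ]), array([ 0.4695, -0.1265,  0.012 ]), array([ 0.4518, -0.019 ,  0.012 ]), array([0.5575, 0.0033, 0.012 ])]
tabs top@124 [0.4851 0.2049 0.124 ] [0.4917 0.1522 0.124 ]
tabs side@124 [0.4888 0.1552 0.124 ] [0.4818 0.2092 0.124 ]
tri tray []
```

The two views agree to about 4 mm. The jar is near (0.486, 0.180) with yaw about 7°, and the tray is near (0.515, -0.067). Next: choose the wrist branch that leaves room for the whole turn, then look from above.

```bash
cat >> h.py <<'E'
def ori(a):  # tool down, jaw axis at world angle a (deg)
    a=np.radians(a); x=np.array([0,0,-1.]);y=np.array([np.cos(a),np.sin(a),0]);z=np.cross(x,y)
    return R.from_matrix(np.c_[x,y,z]).as_rotvec()
np.set_printoptions(precision=4,suppress=True)
E
python3 - <<'E'
from h import *
for b in (97,-83):
    for d in (0,30,60,95):
        for p in ([.486,.18,.114],[.515,-.067,.06],[.486,.18,.3]):
            q=manip.ik(p,ori(b+d)); print(b,d,p,q)
E
```

```text
97 0 [0.486, 0.18, 0.114] [-0.774   0.1932  0.3698  1.9623 -0.0825  1.0004  1.3271]
97 0 [0.515, -0.067, 0.06] [-0.631   0.3362  0.7829  2.0173 -0.3007  0.9039  2.0056]
97 0 [0.486, 0.18, 0.3] [-0.8134  0.0318  0.3851  1.7274 -0.0122  1.3847  1.2668]
97 30 [0.486, 0.18, 0.114] [-0.7239  0.1913  0.3138  1.96   -0.0698  1.0006  1.8388]
97 30 [0.515, -0.067, 0.06] [-0.6051  0.3281  0.7507  2.0163 -0.2841  0.9014  2.5142]
97 30 [0.486, 0.18, 0.3] [-0.7871  0.0326  0.358   1.7263 -0.0116  1.3847  1.7895]
97 60 [0.486, 0.18, 0.114] [-0.6842  0.1902  0.2696  1.9581 -0.0599  1.0008  2.3532]
97 60 [0.515, -0.067, 0.06] [ 0.9589  0.4989 -1.0907  1.9446  0.5226  1.0164  2.3692]
97 60 [0.486, 0.18, 0.3] [-0.7627  0.0334  0.3328  1.7253 -0.0111  1.3848  2.3122]
97 95 [0.486, 0.18, 0.114] [ 0.4942  0.388  -1.0896  1.9045  0.3894  1.083   2.598 ]
97 95 [0.515, -0.067, 0.06] [-0.9354  0.5642  1.2237  2.0267 -0.6377  1.0058 -2.3235]
97 95 [0.486, 0.18, 0.3] None
-83 0 [0.486, 0.18, 0.114] [-0.9759  0.2088  0.5987  1.9712 -0.1392  1.0015 -1.7606]
-83 0 [0.515, -0.067, 0.06] [-0.7423  0.3827  0.9264  2
[... 184 characters left out ...]
1.0011 -1.2479]
-83 30 [0.515, -0.067, 0.06] [-0.7378  0.3803  0.9204  2.021  -0.3807  0.9192 -0.5403]
-83 30 [0.486, 0.18, 0.3] [-0.9721  0.0272  0.5486  1.7339 -0.0144  1.3845 -1.346 ]
-83 60 [0.486, 0.18, 0.114] [-0.9215  0.2031  0.5365  1.9689 -0.1228  1.0009 -0.7291]
-83 60 [0.515, -0.067, 0.06] [-0.7336  0.3782  0.9149  2.0209 -0.3771  0.9184 -0.0199]
-83 60 [0.486, 0.18, 0.3] [-0.9603  0.0275  0.5365  1.7335 -0.0143  1.3845 -0.8228]
-83 95 [0.486, 0.18, 0.114] [-0.8797  0.1996  0.4889  1.9671 -0.1108  1.0006 -0.1296]
-83 95 [0.515, -0.067, 0.06] [-0.7292  0.376   0.9091  2.0207 -0.3734  0.9176  0.5876]
-83 95 [0.486, 0.18, 0.3] [-0.9448  0.028   0.5206  1.7328 -0.0142  1.3845 -0.2124]
```

```bash
python3 - <<'E'
from h import *
manip.reach([.486,.18,.26],ori(-83))
c=snap("wrist","w2"); o=manip.observe()
print(o["time_s"],o["ee_pos"],o["ft_force"],o["ft_torque"],c["extrinsics"])
s=snap("side","s2")
manip.move_l([.486,.18,.20],v=.1)
snap("wrist","w3"); o=manip.observe(); print(o["time_s"],o["ee_pos"],o["ft_force"],o["ft_torque"],o["opening"])
for f in("w2","w3"):
    im=cv2.imread(f"pics/{f}.png"); cv2.imwrite(f"pics/{f}z.png",cv2.resize(im[190:420,140:420],None,fx=2.6,fy=2.6,interpolation=cv2.INTER_CUBIC))
E
```

```text
2.15 [0.4858 0.181  0.26  ] [-0.5512  0.3778  0.7635] [-0.0126  0.0399  0.0102] [[ 0.124   0.9507  0.2843  0.5579]
 [-0.9923  0.1187  0.036   0.1905]
 [ 0.0004 -0.2866  0.9581  0.3806]
 [ 0.      0.      0.      1.    ]]
3.0 [0.4864 0.1802 0.2007] [ 0.5003  0.8358 -0.3369] [-0.0085  0.0518 -0.0192] 1.0044891583473132
```

View pics/w2z.png

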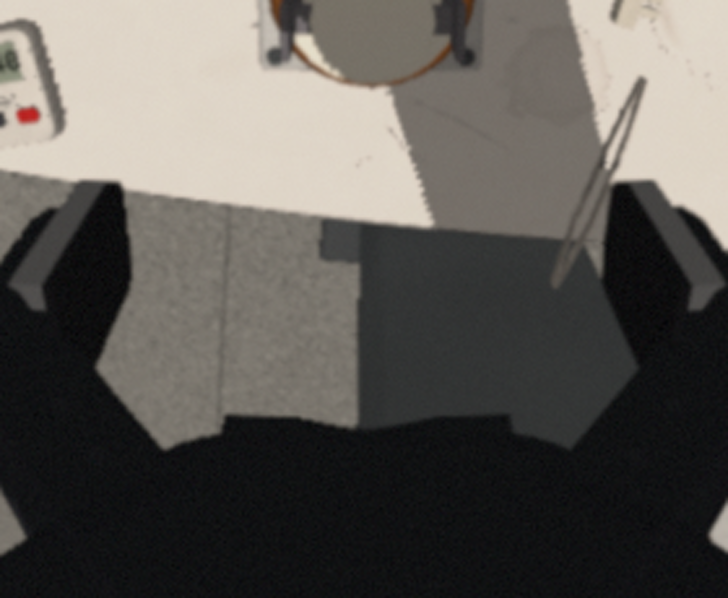

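View pics/w3z.png

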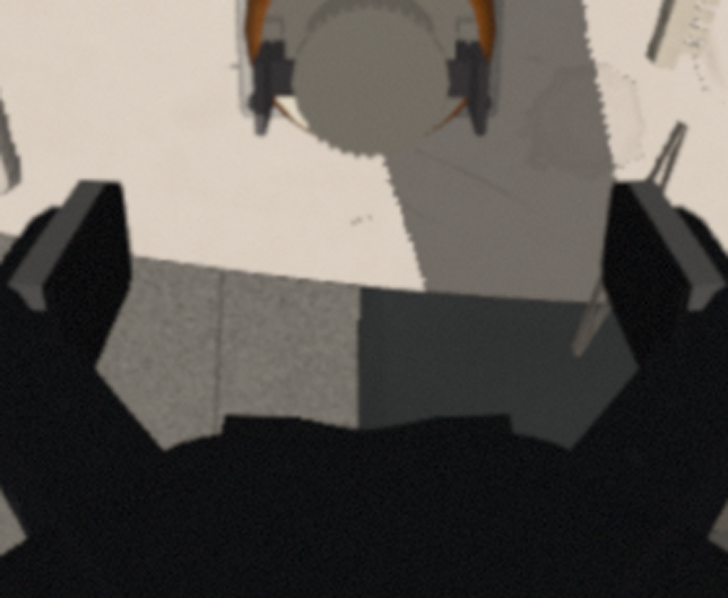

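In w3z the cap is in view at (375,85), with its two dark tabs at (262,90) and (478,90). I'll zoom on both frames to measure them.

```bash
python3 - <<'E'
import cv2,numpy as np
a=[]
for f,y0 in(("w2",150),("w3",170)):
    im=cv2.imread(f"pics/{f}.png"); a.append(cv2.resize(im[y0:y0+80,215:345],None,fx=6,fy=6,interpolation=cv2.INTER_CUBIC)[:,:])
    cv2.imwrite(f"pics/{f}zz.png",a[-1])
E
```

```text
(no output)
```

View pics/w2zz.png

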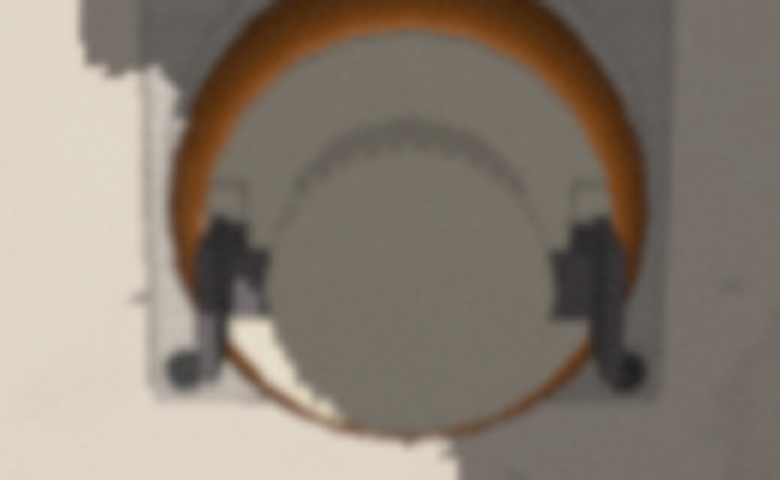

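View pics/w3zz.png

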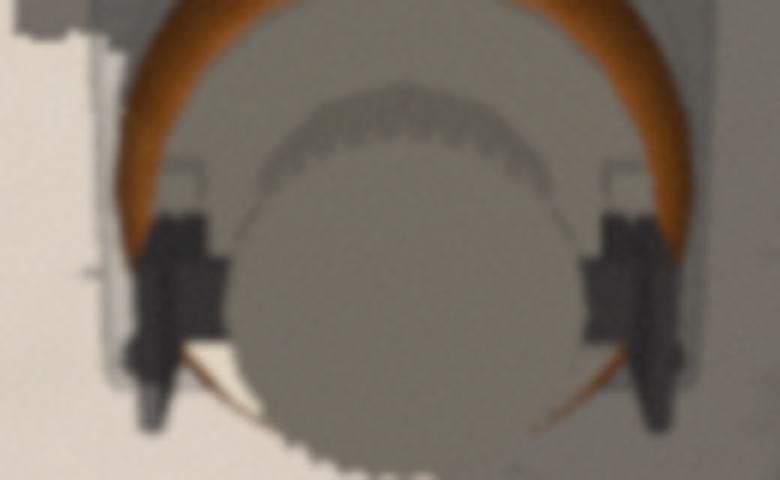

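```bash
python3 - <<'E'
from h import *
w2=dict(np.load("pics/w2.npz"));w3=dict(np.load("pics/w3.npz"))
f2=lambda a:((a[0]+.5)/6-.5+215,(a[1]+.5)/6-.5+150)
f3=lambda a:((a[0]+.5)/6-.5+215,(a[1]+.5)/6-.5+170)
for n,a,b,z in (("captop",(411,292),(406,308),.112),("tabL",(208,378),(152,432),.124),("tabR",(616,376),(658,432),.124)):
    p,e=tri(ray(w2,f2(a),1),ray(w3,f3(b),1)); print(n,p,np.array(e),atz(w2,f2(a),z,1),atz(w3,f3(b),z,1))
# model check: project predicted points
c=np.array([.4865,.1805]);
for cx in ([.4865,.1805],):
  for yaw in (5,7,9):
    M=R.from_euler("z",yaw,degrees=True).as_matrix()
    for P in ([-.010,.0295,.124],[-.010,-.0295,.124],[0,.021,.112],[0,-.021,.112]):
        X=M@np.array([P[0],P[1],0])+[*cx,P[2]]
        print(yaw,P,(proj(w2,X,1)-[215,150]+.5)*6-.5,(proj(w3,X,1)-[215,170]+.5)*6-.5)
E
```

```text
captop [0.483  0.1789 0.103 ] [0.0001 0.0001] [0.4854 0.1792 0.112 ] [0.4861 0.1794 0.112 ]
tabL [0.4744 0.2057 0.1283] [0.0001 0.0001] [0.473  0.2061 0.124 ] [0.4724 0.2059 0.124 ]
tabR [0.4822 0.1516 0.1311] [0.0005 0.0005] [0.4802 0.15   0.124 ] [0.4792 0.1506 0.124 ]
5 [-0.01, 0.0295, 0.124] [187.6787 368.5602] [125.3135 415.9551]
5 [-0.01, -0.0295, 0.124] [612.9475 383.5086] [661.4653 433.0513]
5 [0, 0.021, 0.112] [255.9625 278.5805] [212.152  297.3325]
5 [0, -0.021, 0.112] [549.8582 289.0873] [581.2709 309.3728]
7 [-0.01, 0.0295, 0.124] [190.2704 375.693 ] [128.7442 424.6736]
7 [-0.01, -0.0295, 0.124] [615.8315 376.4896] [665.2024 424.4597]
7 [0, 0.021, 0.112] [255.961 283.541] [212.2316 303.4273]
7 [0, -0.021, 0.112] [550.0667 284.1367] [581.5725 303.2909]
9 [-0.01, 0.0295, 0.124] [193.1135 382.7277] [132.4854 433.2633]
9 [-0.01, -0.0295, 0.124] [618.4653 369.3717] [668.6291 415.7396]
9 [0, 0.021, 0.112] [256.1386 288.4949] [212.5356 309.5096]
9 [0, -0.021, 0.112] [550.0964 279.1787] [581.6497 297.1965]
```

Triangulated heights (top about 0.103–0.112, tabs about 0.128) match the sizes given. The cap is at about (0.486, 0.1795) with yaw 7°. Next: descend and close in small steps while watching the wrist force.

```bash
cat >> h.py <<'E'
def st(a=None,f0=None):
    F=[];T=[]
    for _ in range(3):
        manip.hold(.04); o=manip.observe(); F.append(o["ft_force"]);T.append(o["ft_torque"])
    F=np.mean(F,0);T=np.mean(T,0)
    return o,F,T
E
python3 - <<'E'
from h import *
print(manip.move_l([.486,.1795,.114],ori(-83),v=.07,f_stop=6))
o,F0,T0=st(); print(o["time_s"],o["ee_pos"],F0,T0); np.savez("f0.npz",F=F0,T=T0)
for op in (.8,.74,.71,.69,.67,.65):
    manip.gripper_to(op,20); o,F,T=st(); print(op,o["opening"],o["time_s"],F-F0,T-T0)
    if np.linalg.norm(F-F0)>4: break
E
```

```text
False
4.5 [0.4862 0.1796 0.1144] [-0.154   0.4081  0.1541] [-0.0259  0.0054 -0.001 ]
0.8 0.8042458789243319 4.9417 [-0.2387 -0.0648  0.1969] [-0.0079 -0.0023  0.0087]
0.74 0.7399856357312661 5.2917 [ 0.4177 -0.2314 -0.4286] [ 0.0274 -0.0186 -0.031 ]
0.71 0.7124321761610014 5.6333 [-0.6198 -0.3578 -0.296 ] [ 0.0291 -0.02   -0.0055]
0.69 0.6895721554827762 5.975 [-0.2668 -0.6278  0.6068] [-0.0842  0.0258 -0.018 ]
0.67 0.6660560225122915 6.3167 [-1.1617 -0.9834  5.1616] [-0.1288  0.3664  0.009 ]
```

```bash
python3 - <<'E'
from h import *
d=np.load("f0.npz");F0,T0=d["F"],d["T"]
for z in (.1145,.115):
    manip.move_l([.486,.1795,z],v=.02); o,F,T=st(); print(z,o["ee_pos"],o["time_s"],F-F0,T-T0)
s=snap("wrist","w4"); 
im=cv2.imread("pics/w4.png"); cv2.imwrite("pics/w4z.png",cv2.resize(im[210:400,170:400],None,fx=3,fy=3,interpolation=cv2.INTER_CUBIC))
E
```

```text
0.1145 [0.4859 0.1795 0.1143] 6.6917 [-0.1929 -0.39   -0.1005] [ 0.0592 -0.0176  0.0423]
0.115 [0.486  0.1795 0.115 ] 7.0667 [-0.1065 -0.9282 -1.0948] [ 0.0278 -0.042  -0.0394]
```

View pics/w4z.png

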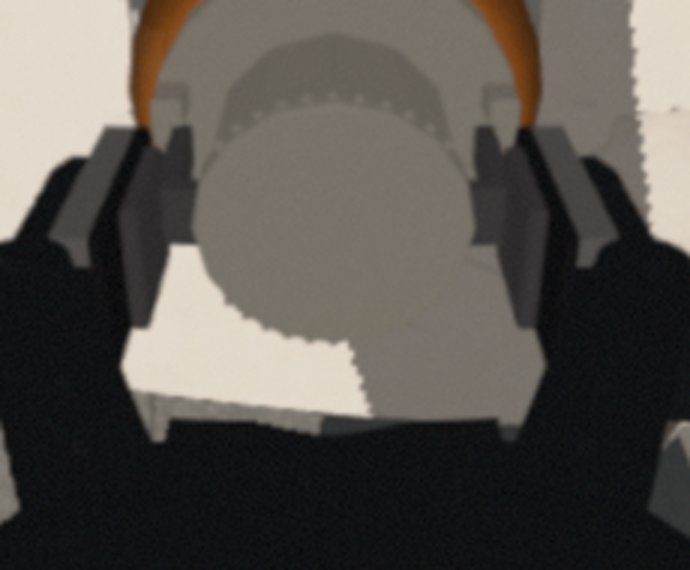

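Both pads lie evenly on the tabs, at (130,230) and (520,230). The vertical force was friction drag from the swinging pads. I'll keep closing and bleed that drag off.

```bash
python3 - <<'E'
from h import *
d=np.load("f0.npz");F0,T0=d["F"],d["T"]
z=.115
for op in (.65,.63,.61,.59,.57,.55):
    z+=.0004; manip.move_l([.486,.1795,z],v=.03)
    manip.gripper_to(op,25); o,F,T=st(); print(op,o["opening"],o["ee_pos"],o["time_s"],F-F0,T-T0)
    if (F-F0)[2]>3: z+=.0003
    if (F-F0)[2]<-3: z-=.0004
    if np.linalg.norm((F-F0)[:2])>8 or abs((F-F0)[2])>12: break
    if o["opening"]-op>.015: break
E
```

```text
0.65 0.6517305375549401 [0.486  0.1795 0.1154] 7.7083 [ 0.0009 -0.5346 -0.5164] [ 0.0021 -0.0053  0.0067]
0.63 0.6319277122050457 [0.486  0.1795 0.1158] 8.3 [ 0.3308 -0.1146 -0.855 ] [ 0.0217  0.0015 -0.0289]
0.61 0.6156904185210902 [0.486  0.1795 0.1162] 8.8917 [-0.358  -0.7764 -0.1548] [-0.0187 -0.0349 -0.0216]
0.59 0.5935338676289199 [0.486  0.1795 0.1166] 9.4833 [-0.1243 -0.5962 -0.7383] [0.0151 0.0097 0.0336]
0.57 0.5690736363395215 [0.486  0.1795 0.117 ] 10.075 [-0.2237 -0.3779 -0.9245] [-0.0103  0.0002  0.008 ]
0.55 0.5530796672232032 [0.486  0.1795 0.1174] 10.6667 [ 0.1065 -0.4616 -1.1705] [ 0.0308  0.0239 -0.0075]
```

```bash
python3 - <<'E'
from h import *
d=np.load("f0.npz");F0,T0=d["F"],d["T"]
z=.1174
for op in (.53,.51,.49):
    manip.gripper_to(op,25); o,F,T=st(); print(op,o["opening"],o["ee_pos"],o["time_s"],F-F0,T-T0)
    if o["opening"]-op>.012: break
s=snap("wrist","w5"); 
im=cv2.imread("pics/w5.png"); cv2.imwrite("pics/w5z.png",cv2.resize(im[210:400,170:400],None,fx=3,fy=3,interpolation=cv2.INTER_CUBIC))
E
```

```text
0.53 0.557759265507277 [0.486  0.1795 0.1174] 11.0083 [-0.3013 -0.3988 -0.8604] [0.0191 0.0217 0.0097]
```

View pics/w5z.png

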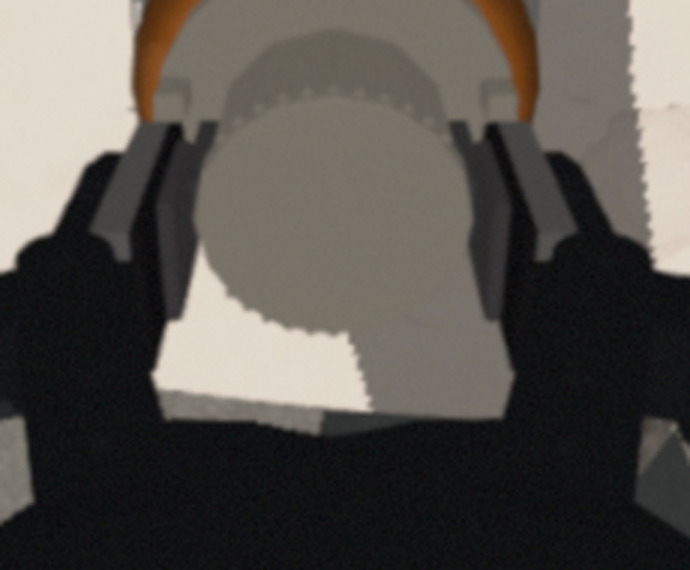

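Both tabs are fully in (opening stalls at 0.557) and the wrist force is near zero. Now turn.

```bash
python3 - <<'E'
from h import *
d=np.load("f0.npz");F0,T0=d["F"],d["T"]
manip.gripper_to(.45,30)
p=[.486,.1795,.1174]
a=0
while a<90:
    a+=2
    manip.move_l(p,ori(-83+a),v=.05); o,F,T=st(); 
    print(a,round(o["time_s"],2),o["opening"].round(3),F-F0,T-T0)
    if abs((T-T0)[2])>.09 or np.linalg.norm(F-F0)>9 or o["time_s"]>35: break
s=snap("top","top6"); s=snap("wrist","w6")
E
```

```text
Traceback (most recent call last):
AttributeError: 'float' object has no attribute 'round'
```

```bash
python3 - <<'E'
from h import *
d=np.load("f0.npz");F0,T0=d["F"],d["T"]
p=[.486,.1795,.1174]
a=0
while a<90:
    a+=2
    manip.move_l(p,ori(-83+a),v=.05); o,F,T=st(); 
    print(a,round(o["time_s"],2),round(float(o["opening"]),3),F-F0,T-T0)
    if abs((T-T0)[2])>.09 or np.linalg.norm(F-F0)>9 or o["time_s"]>35: break
s=snap("top","top6"); s=snap("wrist","w6")
E
```

```text
2 12.03 0.55 [ 0.5811 -0.3642 -0.7489] [ 0.0251 -0.001   0.0449]
4 12.4 0.549 [ 0.3704 -0.1767 -0.5258] [0.0159 0.0055 0.0217]
6 12.78 0.549 [ 0.0278 -0.8776 -0.8595] [ 0.0483  0.0193 -0.0023]
8 13.15 0.552 [ 0.1262 -0.4504 -0.6098] [ 0.0379 -0.0197  0.01  ]
10 13.53 0.552 [-0.2196 -0.312  -0.997 ] [ 0.0099  0.0157 -0.0146]
12 13.9 0.55 [-0.2786  0.0377 -0.3232] [ 0.0114 -0.0322  0.0101]
14 14.28 0.547 [ 0.0058 -0.5989 -1.3352] [-0.0003 -0.0234  0.0247]
16 14.65 0.546 [-0.3538 -0.8727 -1.0238] [ 0.0336 -0.001   0.0174]
18 15.03 0.55 [ 0.2688 -0.9586 -1.0278] [0.0532 0.0214 0.0202]
20 15.4 0.547 [ 0.3388 -0.4413 -1.2988] [ 0.0404 -0.0179 -0.0068]
22 15.78 0.548 [ 0.6715 -0.7454 -0.9369] [0.0295 0.002  0.0053]
24 16.15 0.551 [ 0.3419 -0.3808 -0.5165] [ 0.0255 -0.0512 -0.0092]
26 16.52 0.553 [-0.0797 -0.7504 -1.2676] [ 0.0169 -0.0017  0.0084]
28 16.9 0.55 [-0.2828  0.052  -1.022 ] [ 0.0226 -0.0027 -0.0182]
30 17.27 0.551 [ 0.4626 -0.2479 -0.4441] [ 0.0054 -0.0024 -0.0086]
32 17.65 0.551 [ 0.0131 -0.4427 -0.2768] [0.0249 0.0073 0.014 ]
34 18.02 0.548 [ 0.2804 -0.1117 -1.1718] [ 0.0429 -0
[... 310 characters left out ...]
5 -0.4934] [ 0.0093 -0.0197  0.0361]
46 20.27 0.553 [-0.3427 -0.5144 -0.7444] [-0.001  -0.0165  0.0269]
48 20.65 0.549 [-0.1251 -0.5419 -1.1581] [ 0.0268 -0.0134  0.0145]
50 21.02 0.55 [ 0.1845 -0.4991 -0.9792] [ 0.0222  0.0203 -0.0037]
52 21.4 0.551 [ 0.4275 -0.7749 -1.4076] [ 0.0022 -0.0165  0.0213]
54 21.77 0.549 [ 0.4516 -0.2267 -1.1861] [-0.032  -0.002   0.0074]
56 22.15 0.547 [ 0.2777 -0.0115 -0.9394] [0.0512 0.0029 0.0023]
58 22.52 0.548 [-0.2689 -0.5657 -1.0336] [ 0.033  -0.0209  0.0109]
60 22.9 0.553 [-0.3825 -0.6131 -0.9367] [ 0.052   0.1262 -0.0252]
62 23.27 0.551 [-1.6265 -0.2173 -0.9683] [ 0.0864  0.3368 -0.0564]
64 23.65 0.549 [-1.8482 -0.0818 -0.1374] [ 0.1416  0.4938 -0.1431]
```

The torque rises over the last three steps to -0.14 Nm, so a stop is felt at about 61–64° of turn. Before pulling I'll check the cap's angle by eye.

```bash
python3 - <<'E'
from h import *
im=cv2.imread("pics/w6.png"); cv2.imwrite("pics/w6z.png",cv2.resize(im[190:400,150:420],None,fx=2.8,fy=2.8,interpolation=cv2.INTER_CUBIC))
E
```

```text
(no output)
```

View pics/w6z.png

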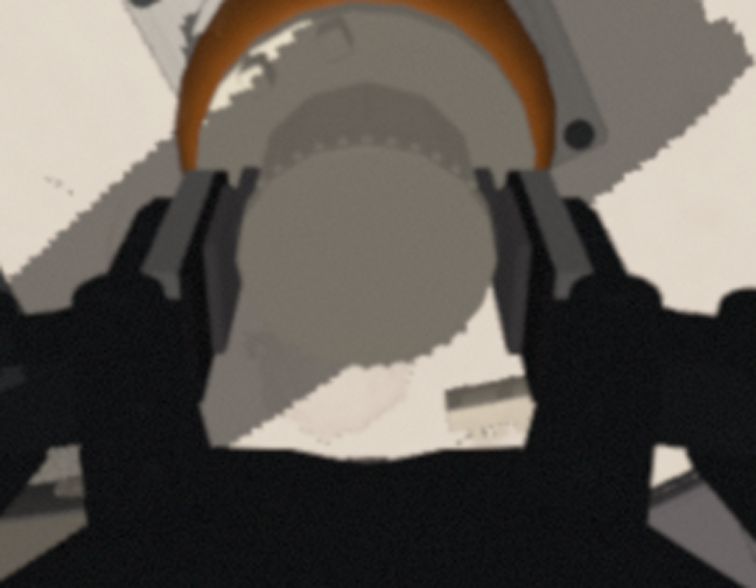

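The cap turned with the gripper, its tabs flush against the pads at (225,260) and (510,260), and the ring posts are now exposed at (335,35). I'll go one more degree to confirm the stop, then lift gently with a low force stop.

```bash
python3 - <<'E'
from h import *
d=np.load("f0.npz");F0,T0=d["F"],d["T"]
manip.move_l([.486,.1795,.1174],ori(-83+65.5),v=.05); o,F,T=st(); print(o["time_s"],F-F0,T-T0)
for z in (.1184,.1194,.1204,.1214,.1234):
    r=manip.move_l([.486,.1795,z],v=.015,f_stop=6); o,F,T=st(); print(z,r,o["time_s"],o["ee_pos"],F-F0,T-T0)
    if r or (F-F0)[2]<-7: break
E
```

```text
24.125 [-2.3809 -0.0173 -0.5044] [ 0.1663  0.5889 -0.2411]
0.1184 False 24.5 [0.4859 0.1794 0.1183] [-1.7757  0.6443 -3.3875] [ 0.1606  0.4985 -0.2101]
0.1194 False 24.875 [0.486  0.1794 0.1195] [-2.1972 -0.1298 -2.845 ] [ 0.0209  0.559  -0.163 ]
0.1204 False 25.25 [0.4867 0.1797 0.1211] [-1.217  -1.0009  1.6594] [-0.1262  0.1437 -0.0424]
0.1214 False 25.625 [0.4862 0.1795 0.1215] [ 0.1502 -0.5942  0.9722] [-0.0567 -0.0504 -0.0178]
0.1234 False 26.0333 [0.4859 0.1795 0.1233] [ 0.1121 -0.5548 -0.9095] [0.0072 0.0044 0.037 ]
```

The stop was confirmed (torque up to -0.24 Nm) and the cap came free at small force. I'll lift on and look.

```bash
python3 - <<'E'
from h import *
d=np.load("f0.npz");F0,T0=d["F"],d["T"]
print(manip.move_l([.486,.1795,.150],v=.04,f_stop=6)); o,F,T=st(); print(o["time_s"],o["ee_pos"],F-F0,T-T0)
print(manip.move_l([.486,.1795,.22],v=.1)); o,F,T=st(); print(o["time_s"],o["ee_pos"],o["opening"],F-F0)
snap("side","s7")
im=cv2.imread("pics/s7.png"); cv2.imwrite("pics/s7z.png",cv2.resize(im[120:310,210:400],None,fx=3,fy=3,interpolation=cv2.INTER_CUBIC))
E
```

```text
False
26.975 [0.4858 0.1794 0.1497] [ 0.5814 -0.8572 -1.1977] [ 0.0026 -0.0194 -0.0043]
False
27.95 [0.4856 0.1793 0.2192] 0.546303862652701 [ 0.0603 -0.2941 -1.1966]
```

View pics/s7z.png

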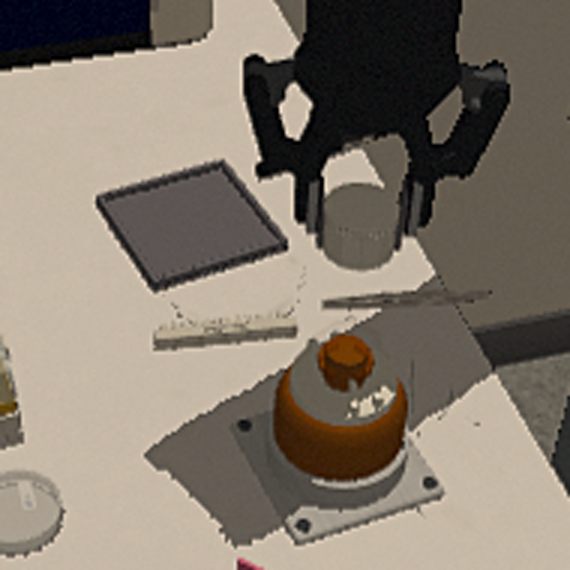

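The side view shows the cap upright in the jaws at (360,225) and the bare amber neck at (345,360). Moving to the tray centre, at about (0.5145, -0.0655) from the two views.

```bash
python3 - <<'E'
from h import *
p=np.array([.5145,-.0655])
manip.move_l([*p,.22],v=.15); print(manip.observe()["time_s"])
manip.move_l([*p,.06],v=.1); o,F1,T1=st(); print(o["time_s"],o["ee_pos"],F1)
r=manip.move_l([*p,.036],v=.02,f_stop=4); o,F,T=st(); print(r,o["time_s"],o["ee_pos"],F-F1)
np.savez("f1.npz",F=F1)
snap("side","s8");snap("top","top8")
im=cv2.imread("pics/s8.png"); a=cv2.resize(im[100:260,200:360],None,fx=2.5,fy=2.5,interpolation=cv2.INTER_CUBIC)
im=cv2.imread("pics/top8.png"); b=cv2.resize(im[140:300,240:400],None,fx=2.5,fy=2.5,interpolation=cv2.INTER_CUBIC)
cv2.imwrite("pics/p8z.png",np.hstack([a,b]))
E
```

```text
29.7917
31.6667 [ 0.5148 -0.0655  0.0604] [ 0.1693 -0.3568 -0.7991]
True 32.725 [ 0.5144 -0.0655  0.0398] [-1.135   0.526   7.1258]
```

View pics/p8z.png

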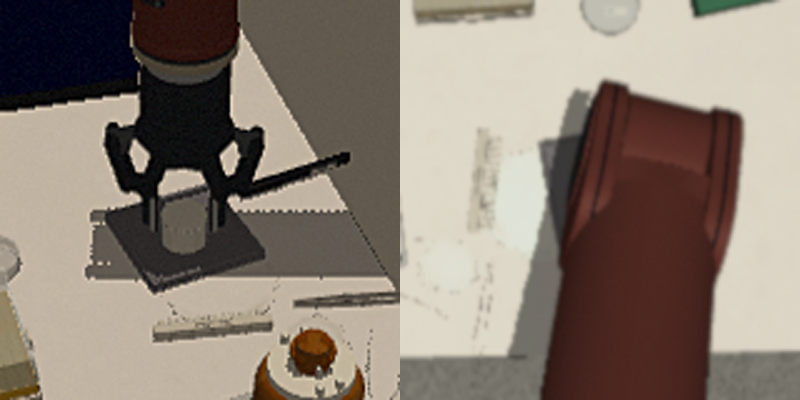

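The cap touched at TCP z 0.0398, as predicted for the tray floor, and it stands at the tray centre in the side view at (183,225). Releasing in steps, lowering slightly to follow the pads as they swing back.

```bash
python3 - <<'E'
from h import *
F1=np.load("f1.npz")["F"]
p=[.5144,-.0655]; z=.0396
for op in (.58,.61,.64,.67,.70,.74):
    manip.gripper_to(op,20); o,F,T=st(); print(op,o["opening"],o["time_s"],o["ee_pos"],F-F1)
    if op<.68: z-=.0004; manip.move_l([*p,z],v=.03)
manip.gripper_to(1.0); o,F,T=st(); print(o["time_s"],F-F1)
print(manip.move_l([*p,.12],v=.08,f_stop=5))
manip.move_l([*p,.2],v=.15)
c=snap("wrist","w9"); print(manip.observe()["time_s"])
manip.reach([.45,.25,.30],ori(-17.5)); t=snap("top","top9"); s=snap("side","s9"); print(manip.observe()["time_s"])
im=cv2.imread("pics/s9.png"); a=cv2.resize(im[140:260,220:340],None,fx=3.3,fy=3.3,interpolation=cv2.INTER_CUBIC)
im=cv2.imread("pics/top9.png"); b=cv2.resize(im[160:280,260:380],None,fx=3.3,fy=3.3,interpolation=cv2.INTER_CUBIC)
cv2.imwrite("pics/p9z.png",np.hstack([a,b]))
E
```

```text
0.58 0.5831682301551377 33.1667 [ 0.5136 -0.0654  0.039 ] [ 0.3991  0.1389 -0.0387]
0.61 0.611311180801258 33.7583 [ 0.5144 -0.0655  0.0392] [-0.2495  0.6526 -0.1987]
0.64 0.6393089023173169 34.35 [ 0.5144 -0.0655  0.0388] [ 0.0555  0.551  -0.3593]
0.67 0.6706368594110226 34.9417 [ 0.5144 -0.0655  0.0384] [0.1753 0.3626 0.1656]
0.7 0.697065917685316 35.5333 [ 0.5145 -0.0655  0.0381] [-0.3626  0.5835  0.9511]
0.74 0.734190229065478 35.875 [ 0.5144 -0.0655  0.038 ] [-0.1743  0.2092  0.7932]
36.3583 [-0.028   0.1428  1.2292]
False
38.2667
39.6417
```

View pics/p9z.png

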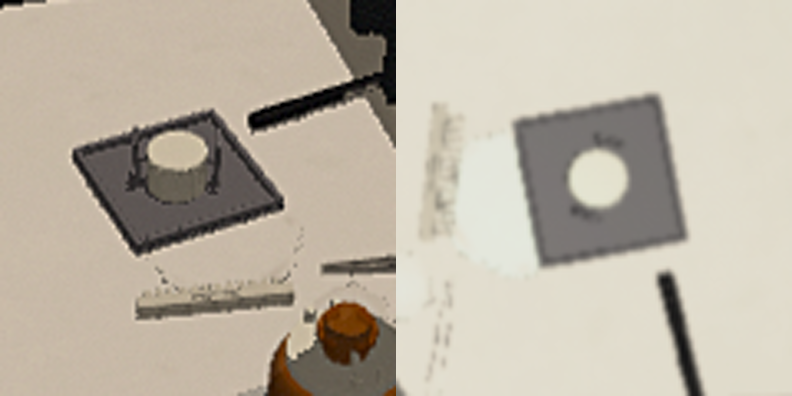

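The cap stands upright in the tray, at (598,179) in the top zoom against a tray centre of about (600,180). The arm is clear of everything, so I'm handing in.

```bash
python3 - <<'E'
from h import *
o,F,T=st(); print(o["time_s"],o["ee_pos"],F,abs(o["joint_vel"]).max()); manip.sign_off()
E
```

```text
39.7667 [0.4504 0.249  0.2998] [ 0.4436  0.2842 -0.3077] 0.00487284729600615
the job is handed in; nothing more can be done
```

The cap is off the amber jar and standing upright in the middle of the grey tray. I handed the job in at about 40 s; the interface gives no verdict.

- **Squeezing and turning:** I squeezed both tabs fully in and kept them in, then turned the cap anticlockwise. Torque began to rise at about 60–62° and reached 0.24 N m at 65.5°, which I took as the stop.
- **Lifting and placing:** The cap came free with under 4 N of pull in the wrist readings, and I released it in small steps on the tray floor.
- **Forces:** Wrist readings taken between moves stayed below about 8 N throughout; I had no direct reading of the force between cap and jar. One early reading of 5 N came from the pads dragging on the tabs as they closed, and I relieved it by raising the tool slightly.
- **Last checks:** The top and side views show the cap upright and within a few mm of the tray's centre. The gripper was open, clear of everything and reading no contact.
- **Disagreements:** The two fixed cameras differed by up to 6 mm on the tray's centre, so I used the mean. Heights from the wrist camera were off by up to 9 mm from the given sizes. Neither affected the grasp or the placing.

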